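# Mount the camera on the dish-imaging stand

## Task

Mount the small camera on the dish-imaging stand: slide its dovetail foot, lens towards the dish, into the stand's channel from the open end until it is fully home against the end stop, without forcing it. Then turn the side clamp knob clockwise until the foot is gripped finger-tight, but do not overtighten it, and let go. Leave the other things on the bench where they are.

Things in the scene. Friction and masses are not known exactly. Their poses are not given: they have to be found in the camera images.
- camera: Small dark inspection camera on a bare aluminium dovetail foot, loose, standing on its foot on the bench; 0.34 to 0.53 kg, 58 mm high. Origin: centre of the foot's underside; x points ahead along the lens, y to its left, z up. A neck 22 mm wide (x -40 to 40, z 8 to 14 mm) joins foot and housing; lens barrel 29 mm in diameter, axis at z = 36, x 6 to 42 mm.
- camera_grip (a point): The place to grip the camera, a point inside its dark housing at x -16, y 0, z 39 mm of the camera's frame, axes as the camera's. The housing is a box 44 mm long (x -38 to 6), 32 mm wide (y -16 to 16), from z = 14 to 58 mm.
- foot_nose (a point): Middle of the lower front edge of the foot (camera x 45, y 0, z 0 mm), axes as the camera's. The foot is 90 mm long (x -45 to 45), 40 mm wide at the underside, 8 mm high; both flanks slope in at 45 degrees to 24 mm at its top. The front 11 mm of the flanks tapers by about 1.5 mm a side.
- stand: Fixed stand: grey base 90 x 262 x 12 mm, dovetail saddle 66 mm wide, upright light panel with a dish (y -154 to -124, x -38 to 38, up to z = 122 mm). Origin: at bench level under the camera's home; x points away from the knob side, y along the channel to its open end, z up. Home: camera origin at x 0, y 0, z 45 mm here, lens to -y (camera x = stand -y, camera y = stand x).
- channel_mouth (a point): Centre of the channel floor at the end of the jaws, the open end (stand x 0, y 58, z 45 mm); axes as the stand's. The jaws overhang at 45 degrees from y = -58 to 58 mm, tops at z = 56; they stand 42 mm apart at the floor, 26 mm at the top, so the foot has 1.1 mm of play to each side and upwards. The last 13 mm of the jaws (y 45 to 58) open out by 2.5 mm.
- porch (a point): Outer end of the channel floor, on its centre line (stand x 0, y 85, z 45 mm); axes as the stand's. Between here and the mouth (y 58) the floor has no jaws: a 27 mm porch on which the nose of the foot can be set down, level, before it is slid in. Outside the porch the camera must still be held.
- end_stop: Steel block 36 x 10 x 12 mm fixed across the closed end of the channel, which the foot's front face meets when home. Origin: middle of the lower edge of the face that is met (stand y = -45, z = 45 mm); axes as the stand's.
- knob_point (a point): Where to grip the clamp knob: on its axis, 8 mm inside its outer face (stand x -49.6, y -34, z 81.5 mm); axes as the stand's, they do not turn. Round black fluted knob, 28 mm in diameter, 20 mm long, on the stand's -x side, its axis 45 degrees up: it points outwards along (-0.707, 0, 0.707) of the stand. Clockwise seen from outside tightens.
- knob_foot (a point): Centre of the knob's inner face; from here a thin screw runs 16 mm to a boss on the jaw. The knob is stiff to turn, about 0.25 N m all the way, and stays where left. Quick thread: 1 rad drives the clamp gib 2.5 mm. The screw's start varies: the gib bites after 0.6 to 3.5 rad; then the torque rises by some 0.15 N m per rad. Finger-tight: 0.1 to 0.22 N m above the running torque; 0.24 above is overtight.
- clamp_gib: Brass clamping strip (gib) let into the knob-side jaw, 60 mm long (stand y -30 to 30), 7 mm wide, out of sight; the knob drives it inwards along the knob's axis against the foot's flank. Origin: on its face, on the knob's axis; z points outwards along the knob's axis.
- dishes: Two stacked closed Petri dishes, 67 mm in diameter, 30 mm high, loose; origin: centre of the underside. To be left alone.
- jar: Glass jar with a brass lid, 66 mm in diameter, 110 mm high, loose; origin: centre of the underside. To be left alone.
- spirit_lamp: Unlit glass spirit lamp with its aluminium cap on, 74 mm in diameter, 80 mm high, loose; origin: centre of the underside. To be left alone.
Mind the look-alikes: they are no part of the job. What is shaped like the camera but orange or pink is not meant.

How it is judged:
By the outcome, as a careful person would: the job done as asked, in the order asked, and still so for the second after the job is handed in, with the robot touching nothing.
It also fails if it takes over 72 s, if anything falls off the work surface, if the arm or the gripper's body presses on something with over 40 N, if the wrist force passes 120 N, or if a joint passes its speed limit or range.

## Robot

A 6-joint arm with a two-finger parallel gripper is mounted at the origin on the work surface. World frame = base frame: x ahead of the robot, y to its left, z up, the work surface at z = 0. Lengths are in m, angles in rad, forces in N, time in s.
With the tool pointing down it reaches from about 0.225 to 0.875 m from the base axis. Payload 3.4 kg.
Tool frame: the origin (TCP) lies on the centre line of the jaws, within the pads' length; the fingertips stand 11 mm ahead of it and the grasp point (between the pads) lies 8 mm behind it; z points along the fingers, y is the line along which they close (so a half turn about z gives the same grasp; the last joint's range is limited). The gripper opens to 85 mm and grips with 20 to 120 N. Pads are 22 mm wide; open, the fingers measure 114 mm over their backs; the gripper's body (76 mm by 85 mm) begins 54 mm behind the grasp point. The pads swing forward as they close: fully open they stand 13 mm farther back than shut.
Start: joints at [1.068, 0.276, 1.505, -0, 1.361, -0.121], TCP at [0.214, 0.534, 0.242] pointing down, gripper open.
Joint ranges: [-2.89, 2.89], [-0.75, 2.08], [0.22, 2.7], [-1.18, 4.32], [0.11, 2.71], [-2.7, 2.7]. Speed limits (rad/s): [2.57, 2.57, 3.14, 3.14, 3.14, 3.14].

## Interface

Orientations are given as a unit quaternion [w, x, y, z].
In Python, from rig import manip, eyes, job gives the robot as it stands.
- The arm moves only by the tool drive_tool, never from a script. Its argument "rows" is a list of rows, each a list of 3 entries, a list of its own where there are three numbers: the turn, a rotation vector about the world's x, y, z in rad, then the shift along the world's x, y, z in cm, then the finger opening in cm, from 0 to 8.54. A call has 1 to 8 rows; each row shifts and turns the commanded pose from where the row before left it; what a row does not reach is not made up. A row lasts 1/8 s, in which the tool goes at most 62.5 mm and 10.7 degrees, less where a joint would pass 70% of its speed; a pose out of reach is approached as far as the arm can. A call is refused whole if a number of a shift passes 6.25 or a number of a turn 0.188, either way. A call with a gripper value outside its range is refused whole. The fingers move at their own pace and stop on an object; "force" is the grip in N (left out, the last holds). Time passes only in rows, so rows that do not move let the fingers close. It gives the time, the measured TCP pose, the force, the opening and the grip force at its end, in the units of the state.
- manip.get_state(): the state, without advancing time (a new reading comes with each control period).
- eyes.get_image(name): name is "side" or "top" or "wrist"; returns the picture (420x560x3 uint8, red, green, blue); there is no depth.
- eyes.get_calibration(name): a dict with "camera_matrix" (3x3 intrinsics, pixels), "view" (4x4, takes a point from world to camera coordinates). Camera axes: x right, y up, looking along -z (the intrinsics and any distortion apply to the point x, -y, -z); pixel columns grow to the right and rows downward; lengths in m; the calibration is good to about 2 mm. A picture is of the moment at which its call begins: read the wrist's pose just before it. get_calibration takes no time and is no camera call; for the wrist camera it gives the pose at the moment of the call.
- job.sign_off(): hands the job in; it is judged then, once.
The state is a dict: "clock": time; "qpos": joint angles; "qd": joint speeds; "effort": joint torques, N m; "position": TCP position; "ee_rot": TCP orientation; "contact_force": force on the tool from outside, world axes, zero at the start; "moment": the same for the moment, N m; "width": finger opening in m; "gripper_force": force on a finger pad.
Only numpy, scipy, OpenCV 4.12 (cv2) and the standard library are available. Lean on these libraries where they do the work, as an engineer would, in place of code of your own. Each camera call takes 0.05 s, during which the arm holds its last target. There are 200 camera calls.

## Working session

There is one attempt and no reset: what is moved stays moved. The work goes in short steps, Python scripts to look and compute and a tool call to move; the robot and the scene stay as the last step left them, time stands still between calls to the robot, and variables do not carry over. Pictures are saved under pics/ and viewed, at most 11 in all, crops included, and the job is handed in when it is done.

Besides the shell and the picture viewer there is one more tool, called after "Emit:" as a command line: name --argument value ..., lists and objects as JSON in quotes. drive_tool: Moves the arm, as the interface text tells. Its arguments: {"type":"object","properties":{"rows":{"type":"array"},"force":{"type":"number"}},"required":["rows"]}

```bash
ls; mkdir -p pics; cat > h.py <<'E'
import numpy as np, cv2
from rig import manip, eyes, job
def save(n,f):
    c=eyes.get_calibration(n); im=eyes.get_image(n); cv2.imwrite('pics/'+f,im[:,:,::-1]); np.savez('pics/'+f+'.npz',K=c['camera_matrix'],V=c['view']); return im,c
def proj(c,P):
    P=np.atleast_2d(P); p=(c['view']@np.c_[P,np.ones(len(P))].T)[:3]; p=np.array([p[0],-p[1],-p[2]]); q=c['camera_matrix']@p; return (q[:2]/q[2]).T
def ray(c,uv):
    d=np.linalg.inv(c['camera_matrix'])@np.array([uv[0],uv[1],1.]); d=np.array([d[0],-d[1],-d[2]]); R=c['view'][:3,:3]; return -R.T@c['view'][:3,3], R.T@d
def onz(c,uv,z):
    o,d=ray(c,uv); return o+d*(z-o[2])/d[2]
def load(f):
    z=np.load('pics/'+f+'.npz'); return cv2.imread('pics/'+f)[:,:,::-1],dict(camera_matrix=z['K'],view=z['V'])
E
python3 - <<'E'
from h import *
a=save('top','top0.png');b=save('side','side0.png')
for c in (a[1],b[1]): print({k:(np.round(v,3).tolist() if hasattr(v,'shape') else v) for k,v in c.items()})
s=manip.get_state();print(s)
E
```

```text
pics
{'camera_matrix': [[492.736, 0.0, 275.81], [0.0, 492.736, 214.72], [0.0, 0.0, 1.0]], 'view': [[-0.012, -1.0, 0.017, 0.14], [0.998, -0.011, 0.055, -0.556], [-0.055, 0.017, 0.998, -1.118], [0.0, 0.0, 0.0, 1.0]]}
{'camera_matrix': [[425.366, 0.0, 276.035], [0.0, 425.366, 209.393], [0.0, 0.0, 1.0]], 'view': [[0.993, -0.118, 0.013, -0.533], [0.08, 0.745, 0.662, -0.192], [-0.087, -0.656, 0.75, -0.799], [0.0, 0.0, 0.0, 1.0]]}
{'clock': 0.1, 'qpos': array([ 1.06800438e+00,  2.76534040e-01,  1.50600762e+00,  1.74088170e-05,
        1.36071880e+00, -1.21014163e-01]), 'qd': array([ 0.00058838, -0.00210189, -0.00348613, -0.00054026,  0.00171827,
       -0.00094812]), 'effort': array([ 1.70225670e-03, -4.17702377e+01, -2.46405047e+01, -1.50732321e-04,
        5.87253337e-03, -5.56814098e-05]), 'position': array([0.21401263, 0.53319471, 0.24152447]), 'ee_rot': array([-2.64000957e-04,  1.89733441e-01,  9.81835284e-01, -7.91056122e-04]), 'contact_force': array([ 0.09502529, -0.45179017, -0.28900944]), 'moment': array([-0.02303151,  0.05140371, -0.00225756]), 'gripper_force': 0.0, 'width': 0.08568662746607743}
```

View pics/top0.png

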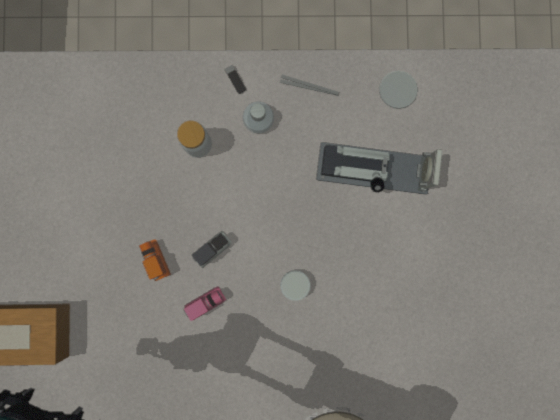

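View pics/side0.png

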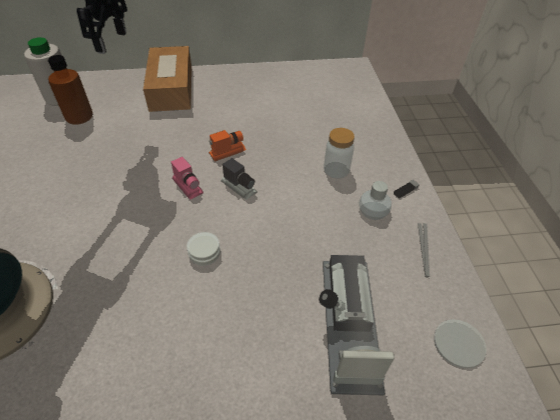

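```bash
python3 - <<'E'
from h import *
im,c=load('top0.png')
a=cv2.resize(im[135:205,305:455],None,fx=5,fy=5,interpolation=cv2.INTER_CUBIC)
b=cv2.resize(im[225:275,185:245],None,fx=5,fy=5,interpolation=cv2.INTER_CUBIC)
o=np.zeros((600,750,3),np.uint8);o[:350]=a;o[350:,:300]=b
cv2.imwrite('pics/crop0.png',o[:,:,::-1])
g=cv2.cvtColor(im,cv2.COLOR_RGB2GRAY)
print(onz(c,(378,185),.085),onz(c,(210,250),.03),onz(c,(355,165),.05))
E
```

```text
[ 0.61610962 -0.08743888  0.085     ] [0.4792639  0.28301171 0.03      ] [ 0.6656669  -0.04470084  0.05      ]
```

View pics/crop0.png

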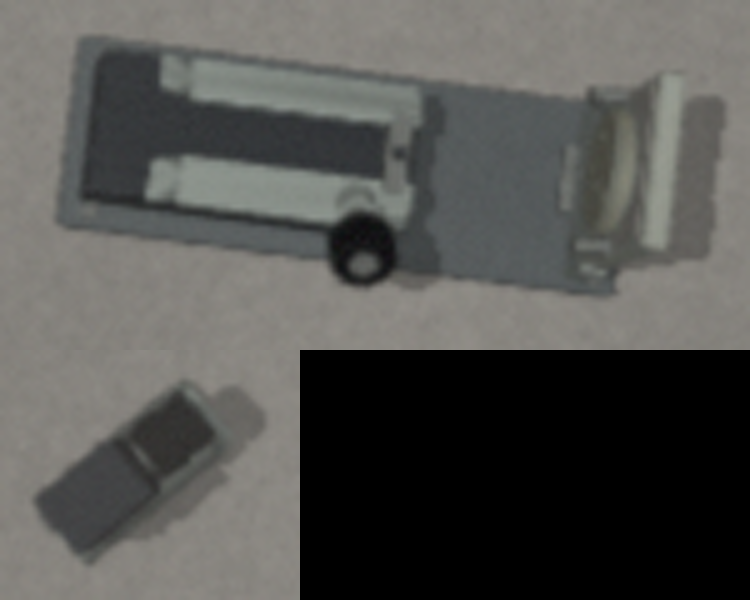

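```bash
python3 - <<'E'
from h import *
im,c=load('top0.png')
S=lambda u,v:(305+u/5-.4,135+v/5-.4)
C=lambda u,v:(185+u/5-.4,225+(v-350)/5-.4)
def w(f,u,v,z): return onz(c,f(u,v),z)
pts={'sadL':w(S,98,52,.045),'sadR':w(S,83,198,.045),'j1a':w(S,195,102,.056),'j1b':w(S,385,125,.056),'j2a':w(S,185,155,.056),'j2b':w(S,385,178,.056),'baseA':w(S,80,37,.012),'baseB':w(S,57,222,.012),'baseC':w(S,615,293,.012)}
for k,v in pts.items(): print(k,v.round(4))
p=pts
mid=lambda a,b:(p[a]+p[b])/2
A=mid('j1a','j2a');B=mid('j1b','j2b');d=(A-B)[:2];d/=np.linalg.norm(d)
print('chan dir',d,np.arctan2(d[1],d[0]), np.linalg.norm((p['baseA']-p['baseB'])[:2]),np.linalg.norm((p['baseC']-p['baseB'])[:2]),np.linalg.norm((p['sadL']-p['sadR'])[:2]))
e=(p['baseB']-p['baseC'])[:2];print('base dir',np.arctan2(e[1],e[0]))
m=mid('sadL','sadR')[:2];m2=mid('baseA','baseB')[:2]
print('origin from saddle',m-d*.085,' from base',m2-d*.108)
for f,z in (((35,500),.058),((158,487),.058),((120,440),.058),((187,380),.008),((228,430),.008),((88,562),.0)):
  print(f,w(C,*f,z).round(4))
E
```

```text
sadL [0.7125 0.0231 0.045 ]
sadR [0.6463 0.031  0.045 ]
j1a [ 0.6875 -0.0186  0.056 ]
j1b [ 0.6763 -0.1035  0.056 ]
j2a [ 0.6637 -0.0136  0.056 ]
j2b [ 0.6525 -0.1029  0.056 ]
baseA [0.7261 0.0274 0.012 ]
baseB [0.6398 0.0396 0.012 ]
baseC [ 0.6041 -0.219   0.012 ]
chan dir [0.12722126 0.99187436] 1.443229362245517 0.08718200547851362 0.2610663719433495 0.06665483649175682
base dir 1.4335718962887745
origin from saddle [ 0.66862561 -0.05724733]  from base [ 0.66923434 -0.0736046 ]
(35, 500) [0.4701 0.32   0.058 ]
(158, 487) [0.4751 0.2662 0.058 ]
(120, 440) [0.4959 0.2827 0.058 ]
(187, 380) [0.5231 0.2578 0.008 ]
(228, 430) [0.4999 0.2391 0.008 ]
(88, 562) [0.4399 0.3046 0.    ]
```

Emit:
drive_tool --rows '[[[0, 0, -0.09], [4.3, -4.0, -0.5], 8.5], [[0, 0, -0.09], [4.3, -4.0, -0.5], 8.5], [[0, 0, -0.09], [4.3, -4.0, -0.5], 8.5], [[0, 0, -0.09], [4.3, -4.0, -0.5], 8.5], [[0, 0, -0.09], [4.3, -4.0, -0.5], 8.5], [[0, 0, -0.1], [4.3, -4.0, -0.5], 8.5], [[0, 0, 0], [0, 0, 0], 8.5], [[0, 0, 0], [0, 0, 0], 8.5]]'

```text
clock: 1.1
position: [0.4717, 0.2936, 0.2119]
ee_rot: [-0.001, 0.449, 0.893, -0.0]
contact_force: [-1.6, 1.0, -0.0]
width: 0.0849
gripper_force: 0.0
```

```bash
python3 - <<'E'
from h import *
s=manip.get_state();print(s['position'],s['ee_rot'],s['qpos'],s['contact_force'],s['moment'])
im,c=save('wrist','w1.png')
print(c['view'].round(3),c['camera_matrix'])
print(proj(c,[[.4726,.293,.058],[.4726,.293,0]]))
E
```

```text
[0.4717042  0.29359255 0.21187485] [-7.93921721e-04  4.49433913e-01  8.93313187e-01 -2.78269705e-04] [ 4.30925189e-01  2.66383852e-01  1.59602649e+00  9.32652223e-04
  1.28060804e+00 -2.07875193e-01] [-1.59868461  1.00657746 -0.02762802] [ 0.02346157  0.03135228 -0.01442294]
[[ 0.803  0.596  0.001 -0.554]
 [-0.575  0.776 -0.26   0.069]
 [-0.155  0.208  0.966 -0.337]
 [ 0.     0.     0.     1.   ]] [[322.45044695   0.         280.88379907]
 [  0.         322.45044695 204.44819001]
 [  0.           0.           1.        ]]
[[281.41887028 193.99749958]
 [281.30461292 181.75648466]]
```

View pics/w1.png

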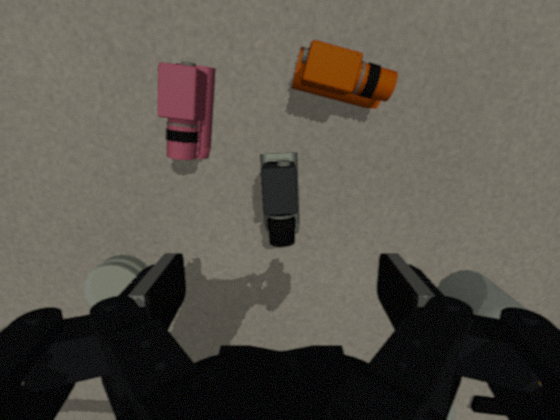

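```bash
python3 - <<'E'
from h import *
im,c=load('w1.png')
g=cv2.cvtColor(im,cv2.COLOR_RGB2GRAY)
o=im[140:255,240:325]
cv2.imwrite('pics/cw1.png',cv2.resize(o,None,fx=5,fy=5,interpolation=cv2.INTER_CUBIC)[:,:,::-1])
for r in range(150,250,6): print(r,g[r,254:308:2])
E
```

```text
150 [112 106 114 116 119 117 115 117 119 116 116 116 111 111 113 112 111 110
 109 112 113 116 118 114 110 113 105]
156 [116 116 113  71  71  93 114 124 121 120 120 118 119 124 123 122 123 121
 118 100  73  67 104 114 106 116 113]
162 [112 110 111  85  64  67  61  36  21  18  22  25  61  74  83  85  82  66
  39  33  55  65 102 111 111 108 110]
168 [115 115 110  83  31  31  29  29  32  30  34  26  33  32  39  31  32  30
  33  39  35  51  96 108 110 113 114]
174 [114 113  99  59  40  39  37  40  34  39  43  38  40  38  40  41  38  39
  38  37  33  44  97 108 109 112 116]
180 [ 89  77  81  79  37  41  47  36  38  37  35  42  40  38  39  42  41  42
  37  36  36  38  94 120 115 109 114]
186 [ 83  81  78  80  43  40  35  42  42  40  36  34  39  39  41  33  41  40
  37  40  36  40  81 107 113 118 111]
192 [ 81  79  81  73  41  36  38  35  37  45  35  37  41  42  39  37  46  41
  39  39  40  33  76 112 114 118 116]
198 [ 80  77  77  80  55  41  41  40  41  42  35  42  40  42  38  37  36  41
  40  34  34  34  67 105 112 114 113]
204 [ 83  80  81  79  64  41  40  40  42  35  33  36  41  36  36 
[... 154 characters left out ...]
2 110 115]
216 [ 98  82  77  83  80  57  49  45  50  54  47  51  50  51  54  59  70  64
  62  51  53  77  65 105 116 115 115]
222 [ 93  88  93 100  81  59  46  12   5   8   3  13  11  17   0  18  20   4
  15   2  22  59  69 106 119 119 112]
228 [112 116 110  92  79  75  56  20   9  17   5  12  11  18   7  16   5   4
  15  12  27  68  81 110 110 115 113]
234 [119 118 114 109  89  81  85  62  16   4   8  11   8   3   7   7  14  10
   6  12  49 107 113 111 112 111 106]
240 [113 116 114 108  89  86  85  69  22  10  13  17   3   4  13   9   1  12
   7   0  51 108 109 114 118 113 112]
246 [118 117 116 115 104  84  87  77  78  65  52  39  33  37  41  52  61  79
  93 113 115 115 116 114 111 107 112]
```

View pics/cw1.png

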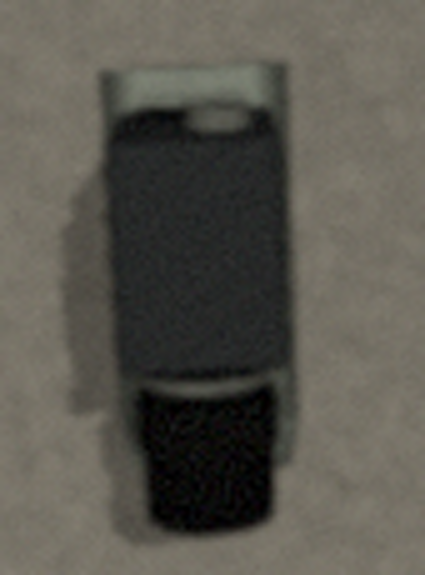

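```bash
python3 - <<'E'
from h import *
_,c=load('w1.png')
q=np.array([[262.2,167.8],[295.4,167.6],[264.1,215],[297.6,214.6]])
P=np.array([onz(c,u,.058)[:2] for u in q]);print(P)
f=(P[2]+P[3])/2;r=(P[0]+P[1])/2;print('len',np.linalg.norm(f-r),'wid',np.linalg.norm(P[0]-P[1]),np.linalg.norm(P[2]-P[3]))
print('centre',(f+r)/2,'yaw',np.arctan2(*(f-r)[::-1]))
# barrel end & foot rear
b=onz(c,(281.5,245),.036)[:2]; print('yaw from rear to barrel tip',np.arctan2(*(b-r)[::-1]))
fl=onz(c,(260.5,154),0);fr=onz(c,(297,154),0);print('foot rear',fl,fr,np.linalg.norm(fl-fr), np.arctan2(*(fl-fr)[:2][::-1]))
E
```

```text
[[0.44459962 0.30202378]
 [0.46821597 0.3197657 ]
 [0.47162406 0.26744169]
 [0.49628137 0.2862113 ]]
len 0.04381058674289936 wid 0.029538248396078326 0.030988407509140704
centre [0.47018025 0.29386062] yaw -0.8908807291672789
yaw from rear to barrel tip -0.9022901926984757
foot rear [0.43710837 0.30385549 0.        ] [0.46814217 0.32687838 0.        ] 0.03864130668478397 -2.5033182628175163
```

Emit:
drive_tool --rows '[[[0, 0, 0.03], [-0.15, 0, -4.5], 6.0], [[0, 0, 0], [0, 0, -5.0], 6.0], [[0, 0, 0], [0, 0, -4.6], 6.0], [[0, 0, 0], [0, 0, -3.0], 6.0], [[0, 0, 0], [0, 0, -1.0], 6.0], [[0, 0, 0], [0, 0, 0], 5.0], [[0, 0, 0], [0, 0, 0], 4.0], [[0, 0, 0], [0, 0, 0], 3.6]]' --force 60

```text
clock: 2.15
position: [0.4713, 0.294, 0.0326]
ee_rot: [0.001, 0.436, 0.9, 0.001]
contact_force: [0.6, 0.4, 0.3]
width: 0.0358
gripper_force: 0.0
```

Emit:
drive_tool --rows '[[[0, 0, 0], [0, 0, 0], 2.0], [[0, 0, 0], [0, 0, 0], 2.0], [[0, 0, 0], [0, 0, 0], 2.0], [[0, 0, 0], [0, 0, 0], 2.0]]'

```text
clock: 2.65
position: [0.471, 0.2938, 0.0326]
ee_rot: [0.0, 0.436, 0.9, 0.001]
contact_force: [-2.9, -0.6, 6.9]
width: 0.0315
gripper_force: 61.2
```

Emit:
drive_tool --rows '[[[0, 0, 0], [0, 0, 3.5], 2.0], [[0, 0, -0.1], [2.0, -2.0, 5.0], 2.0], [[0, 0, -0.14], [4.0, -3.9, 3.5], 2.0], [[0, 0, -0.14], [4.0, -4.0, 1.0], 2.0], [[0, 0, -0.14], [4.0, -4.0, 0], 2.0], [[0, 0, -0.14], [4.0, -4.0, 0], 2.0], [[0, 0, -0.14], [3.6, -3.3, 0], 2.0], [[0, 0, 0], [0, 0, 0], 2.0]]'

```text
clock: 3.65
position: [0.6872, 0.0799, 0.158]
ee_rot: [0.001, 0.753, 0.658, -0.0]
contact_force: [-0.7, 0.5, -4.4]
width: 0.0313
gripper_force: 61.5
```

```bash
python3 - <<'E'
from h import *
for i in range(5):
  im,c=save('wrist','w2.png')
s=manip.get_state();print(s['clock'],s['position'],s['ee_rot'],s['qpos'],s['contact_force'],s['moment'],s['width'])
t,ct=save('top','top2.png')
for n,p in dict(mouthL=[-.013,.045,.056],mouthR=[.013,.045,.056],stopL=[-.013,-.045,.057],stopR=[.013,-.045,.057],sadA=[-.033,.085,.045],sadB=[.033,.085,.045]).items():
  th=-.132;w=np.array([.6686+p[0]*np.cos(th)-p[1]*np.sin(th),-.057+p[0]*np.sin(th)+p[1]*np.cos(th),p[2]])
  print(n,proj(c,w).round(1),proj(ct,w).round(1))
a=cv2.resize(t[120:210,290:450],(640,360),interpolation=cv2.INTER_CUBIC)
cv2.imwrite('pics/ct2.png',a[:,:,::-1])
E
```

```text
3.9 [0.6834751  0.08459943 0.15908807] [-6.56550369e-04  7.51476970e-01  6.59758847e-01 -4.43934581e-04] [2.19855308e-02 4.95509890e-01 1.36498525e+00 4.53293449e-04
 1.28262190e+00 1.51656527e-01] [-0.0313815  -0.68751502 -5.41859685] [ 0.0530599  -0.02925461 -0.00154513] 0.03126459376562153
mouthL [[270.3 320.1]] [[340.3 166.5]]
mouthR [[301.5 320.2]] [[341.6 155. ]]
stopL [[271.  407.8]] [[380.4 171.3]]
stopR [[299.8 407.9]] [[381.7 159.9]]
sadA [[246.4 270.2]] [[320.9 173.9]]
sadB [[325.6 270.4]] [[324.3 145. ]]
```

View pics/w2.png

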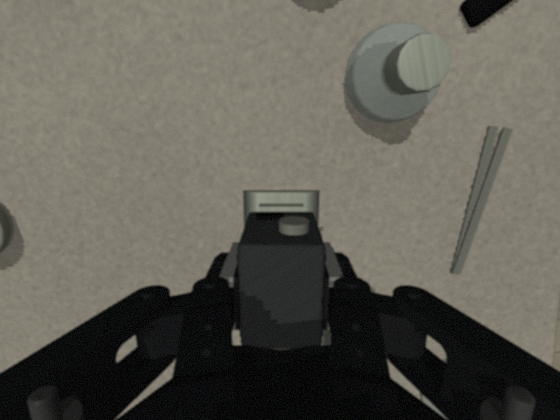

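Emit:
drive_tool --rows '[[[0, 0, 0], [0.3, -0.2, -2.5], 2.0], [[0, 0, 0], [0, 0, -3.0], 2.0], [[0, 0, 0], [0, 0, -1.5], 2.0], [[0, 0, 0], [0, 0, -0.5], 2.0], [[0, 0, 0], [0, 0, 0], 2.0], [[0, 0, 0], [0, 0, 0], 2.0]]'

```text
clock: 4.7
position: [0.6886, 0.0817, 0.0858]
ee_rot: [0.001, 0.752, 0.659, 0.001]
contact_force: [0.1, -1.0, -3.8]
width: 0.0311
gripper_force: 61.4
```

```bash
python3 - <<'E'
from h import *
s=manip.get_state();print(s['clock'],s['position'],s['ee_rot'],s['contact_force'],s['moment'],s['width'])
im,c=save('side','side2.png')
a=cv2.resize(im[205:355,290:420],None,fx=4,fy=4,interpolation=cv2.INTER_CUBIC)
cv2.imwrite('pics/cs2.png',a[:,:,::-1])
th=-.132
for n,p in dict(mouthL=[-.013,.045,.056],mouthR=[.013,.045,.056],stopL=[-.013,-.058,.056],stopR=[.013,-.058,.056],sadA=[-.033,.085,.045],sadB=[.033,.085,.045],knob=[-.0553,-.034,.0872]).items():
  w=np.array([.6686+p[0]*np.cos(th)-p[1]*np.sin(th),-.057+p[0]*np.sin(th)+p[1]*np.cos(th),p[2]])
  print(n,proj(c,w).round(1), ((proj(c,w)-[290,205])*4).round())
E
```

```text
4.7 [0.68857576 0.08173773 0.08584558] [0.00083337 0.75182937 0.65935647 0.0009744 ] [ 0.11453385 -1.02470465 -3.77612413] [0.02570482 0.05636174 0.04326526] 0.031067356476438407
mouthL [[342.5 267.2]] [[210. 249.]]
mouthR [[356.2 267.5]] [[265. 250.]]
stopL [[347.8 316.9]] [[231. 448.]]
stopR [[362.8 317.2]] [[291. 449.]]
sadA [[329.9 253.2]] [[160. 193.]]
sadB [[363.2 253.8]] [[293. 195.]]
knob [[324.4 295.1]] [[138. 360.]]
```

View pics/cs2.png

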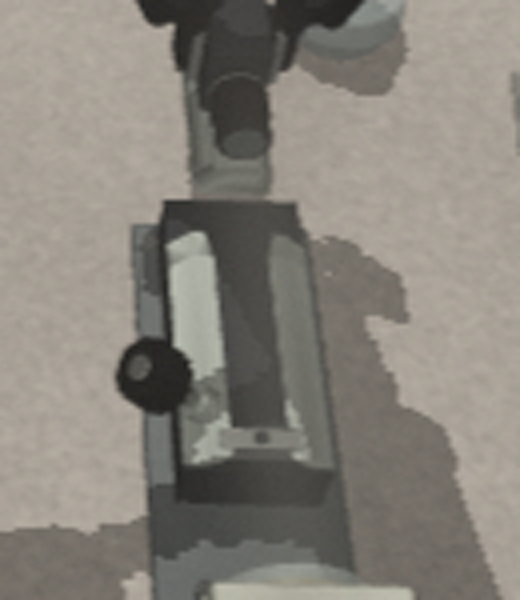

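```bash
python3 - <<'E'
from h import *
_,c=load('side2.png')
f=lambda u,v,z: onz(c,(290+u/4-.37,205+v/4-.37),z)
A=f(163,206,.045);B=f(299,204,.045);print('sad',A,B,np.linalg.norm(A-B))
th=-.132;d=np.array([-np.sin(th),np.cos(th)])
print('origin',((A+B)/2)[:2]-d*.085)
E1=f(183,466,.056);E2=f(333,472,.056);print('jaw far',E1,E2,((E1+E2)/2)[:2]+d*.058,np.linalg.norm(E1-E2))
N1=f(192,197,.0532);N2=f(269,195,.0532);print('nose',N1,N2,np.linalg.norm(N1-N2),(N1+N2)/2)
t=np.array([.6886,.0817]);print('nose expected',t-d*(.045+.0155))
K=f(138,367,.0872);print('knobface',K, K[:2]-np.array([[np.cos(th),-np.sin(th)],[np.sin(th),np.cos(th)]])@[-.0553,-.034])
E
```

```text
sad [0.64652416 0.02448597 0.045     ] [0.71364608 0.01835884 0.045     ] 0.0674009995158693
origin [ 0.66889767 -0.06283815]
jaw far [ 0.62482842 -0.11819315  0.056     ] [ 0.68862456 -0.12814878  0.056     ] [ 0.66436028 -0.06567553] 0.06456826761206078
nose [0.65967507 0.02261949 0.0532    ] [0.6975052  0.01969257 0.0532    ] 0.037943183865714186 [0.67859013 0.02115603 0.0532    ]
nose expected [0.68063717 0.02172631]
knobface [ 0.60829188 -0.08582049  0.0872    ] [ 0.66758579 -0.05939469]
```

```bash
python3 - <<'E'
from h import *
im,c=load('top0.png')
g=cv2.GaussianBlur(cv2.cvtColor(im,cv2.COLOR_RGB2GRAY),(0,0),.8).astype(float)
def edge(u0,u1,va,vb,z,n):
    us=np.arange(u0,u1);P=[]
    for u in us:
        v=va+(vb-va)*(u-u0)/(u1-u0);vs=np.arange(int(v)-3,int(v)+5);col=g[vs,u];d=np.abs(np.diff(col));P.append((u,vs[0]+.5+(d**2*np.arange(len(d))).sum()/(d**2).sum()))
    P=np.array(P,np.float32)
    vx,vy,x0,y0=cv2.fitLine(P,cv2.DIST_HUBER,0,.01,.01).ravel()
    a=onz(c,(u0,y0+(u0-x0)*vy/vx),z);b=onz(c,(u1,y0+(u1-x0)*vy/vx),z)
    e=(a-b)[:2];yaw=np.arctan2(e[1],e[0])-np.pi/2
    print(n,'yaw %.4f'%yaw, 'res',np.abs((P[:,1]-y0)-(P[:,0]-x0)*vy/vx).mean().round(2),a.round(4))
    nx=np.array([np.cos(-.137),np.sin(-.137)]); print('   stand-x coordinate along n: %.4f'%(a[:2]@nx))
edge(325,415,142.5,153,.012,'base up')
edge(320,368,180,186,.012,'base low')
edge(346,380,155,159.5,.056,'jaw in up')
edge(345,370,166,169,.056,'jaw in low')
edge(345,385,146.5,152,.056,'jaw out up')
print(np.array([.6685,-.0605])@[np.cos(-.137),np.sin(-.137)])
E
```

```text
base up yaw -0.1269 res 0.19 [0.7237 0.0172 0.012 ]
   stand-x coordinate along n: 0.7146
base low yaw -0.1374 res 0.1 [0.6357 0.0304 0.012 ]
   stand-x coordinate along n: 0.6256
jaw in up yaw -0.1399 res 0.08 [ 0.6877 -0.0239  0.056 ]
   stand-x coordinate along n: 0.6846
jaw in low yaw -0.1354 res 0.04 [ 0.6625 -0.0212  0.056 ]
   stand-x coordinate along n: 0.6592
jaw out up yaw -0.1339 res 0.09 [ 0.7088 -0.0221  0.056 ]
   stand-x coordinate along n: 0.7052
0.6704988644614154
```

Emit:
drive_tool --rows '[[[0, 0, -0.005], [-0.1, -1.2, 0], 2.0], [[0, 0, 0], [0, 0, -0.4], 2.0], [[0, 0, 0], [0, 0, -0.2], 2.0], [[0, 0, 0], [0, 0, 0], 2.0], [[0, 0, 0], [0, 0, 0], 2.0]]'

```text
clock: 5.38
position: [0.6867, 0.0698, 0.0784]
ee_rot: [-0.0, 0.753, 0.657, 0.0]
contact_force: [-0.1, 0.0, -5.1]
width: 0.031
gripper_force: 61.4
```

Emit:
drive_tool --rows '[[[0, 0, 0], [0, 0, -0.1], 2.0], [[0, 0, 0], [0, 0, 0], 2.0], [[0, 0, 0], [0, 0, 0], 2.0]]'

```text
clock: 5.75
position: [0.6869, 0.0698, 0.0777]
ee_rot: [0.0, 0.754, 0.657, 0.0]
contact_force: [-0.3, 1.2, -2.6]
width: 0.0311
gripper_force: 61.8
```

Emit:
drive_tool --rows '[[[0, 0, 0], [0.0, -0.5, 0.03], 2.0], [[0, 0, 0], [-0.07, -0.5, 0], 2.0], [[0, 0, 0], [-0.07, -0.5, 0], 2.0], [[0, 0, 0], [-0.07, -0.5, 0], 2.0], [[0, 0, 0], [0, 0, 0], 2.0]]'

```text
clock: 6.38
position: [0.6844, 0.049, 0.0777]
ee_rot: [0.0, 0.754, 0.657, -0.0]
contact_force: [0.6, 0.6, -4.3]
width: 0.0315
gripper_force: 61.7
```

Emit:
drive_tool --rows '[[[0, 0, 0], [-0.07, -0.5, 0], 2.0], [[0, 0, 0], [-0.07, -0.5, 0], 2.0], [[0, 0, 0], [0, 0, 0], 2.0], [[0, 0, 0], [0, 0, 0], 2.0]]'

```text
clock: 6.88
position: [0.6832, 0.0397, 0.0778]
ee_rot: [-0.0, 0.754, 0.657, 0.0]
contact_force: [0.5, -0.4, -4.6]
width: 0.031
gripper_force: 61.7
```

Emit:
drive_tool --rows '[[[0, 0, 0], [-0.07, -0.5, 0], 2.0], [[0, 0, 0], [-0.07, -0.5, 0], 2.0], [[0, 0, 0], [-0.07, -0.5, 0], 2.0], [[0, 0, 0], [0, 0, 0], 2.0], [[0, 0, 0], [0, 0, 0], 2.0]]'

```text
clock: 7.5
position: [0.6811, 0.0246, 0.0779]
ee_rot: [-0.0, 0.754, 0.657, 0.0]
contact_force: [-0.4, -0.1, -5.1]
width: 0.0311
gripper_force: 61.7
```

Emit:
drive_tool --rows '[[[0, 0, 0], [-0.07, -0.5, 0], 2.0], [[0, 0, 0], [-0.07, -0.5, 0], 2.0], [[0, 0, 0], [-0.07, -0.5, 0], 2.0], [[0, 0, 0], [0, 0, 0], 2.0], [[0, 0, 0], [0, 0, 0], 2.0]]'

```text
clock: 8.12
position: [0.679, 0.0096, 0.0778]
ee_rot: [-0.0, 0.754, 0.657, 0.0]
contact_force: [-0.1, -0.7, -5.0]
width: 0.0312
gripper_force: 61.7
```

Emit:
drive_tool --rows '[[[0, 0, 0], [-0.07, -0.5, 0], 2.0], [[0, 0, 0], [-0.07, -0.5, 0], 2.0], [[0, 0, 0], [-0.07, -0.5, 0], 2.0], [[0, 0, 0], [0, 0, 0], 2.0], [[0, 0, 0], [0, 0, 0], 2.0]]'

```text
clock: 8.75
position: [0.6769, -0.0054, 0.0778]
ee_rot: [-0.0, 0.754, 0.657, 0.0]
contact_force: [-0.2, -0.3, -5.6]
width: 0.0315
gripper_force: 61.7
```

Emit:
drive_tool --rows '[[[0, 0, 0], [-0.07, -0.5, 0], 2.0], [[0, 0, 0], [-0.07, -0.5, 0], 2.0], [[0, 0, 0], [-0.07, -0.5, 0], 2.0], [[0, 0, 0], [0, 0, 0], 2.0], [[0, 0, 0], [0, 0, 0], 2.0]]'

```text
clock: 9.38
position: [0.6748, -0.0204, 0.0778]
ee_rot: [-0.0, 0.754, 0.657, 0.0]
contact_force: [-1.0, -0.4, -4.8]
width: 0.0317
gripper_force: 61.7
```

```bash
python3 -c "
from h import *
s=manip.get_state();print(s['position'],s['contact_force'],s['moment'],s['ee_rot'])"
```

```text
[ 0.67477291 -0.02035846  0.07780962] [-0.97909416 -0.3977427  -4.77380523] [0.04288177 0.009226   0.00188442] [-4.22132547e-05  7.53588141e-01  6.57346867e-01  9.61810243e-05]
```

Emit:
drive_tool --rows '[[[0, 0, 0], [-0.07, -0.5, 0], 2.0], [[0, 0, 0], [-0.07, -0.5, 0], 2.0], [[0, 0, 0], [-0.07, -0.5, 0], 2.0], [[0, 0, 0], [-0.03, -0.2, 0], 2.0], [[0, 0, 0], [0, 0, 0], 2.0], [[0, 0, 0], [0, 0, 0], 2.0]]'

```text
clock: 10.12
position: [0.6724, -0.0372, 0.0778]
ee_rot: [-0.0, 0.754, 0.657, 0.0]
contact_force: [0.4, 0.1, -4.7]
width: 0.0314
gripper_force: 61.7
```

Emit:
drive_tool --rows '[[[0, 0, 0], [-0.02, -0.15, 0], 2.0], [[0, 0, 0], [-0.02, -0.15, 0], 2.0], [[0, 0, 0], [0, 0, 0], 2.0]]'

```text
clock: 10.5
position: [0.672, -0.0405, 0.0778]
ee_rot: [0.0, 0.754, 0.657, 0.0]
contact_force: [-0.3, -0.0, -4.9]
width: 0.0315
gripper_force: 61.7
```

Emit:
drive_tool --rows '[[[0, 0, 0], [-0.02, -0.1, 0], 2.0], [[0, 0, 0], [-0.01, -0.1, 0], 2.0], [[0, 0, 0], [0, 0, 0], 2.0]]'

```text
clock: 10.88
position: [0.6717, -0.0425, 0.0778]
ee_rot: [0.0, 0.754, 0.657, 0.0]
contact_force: [0.2, -0.4, -4.7]
width: 0.0311
gripper_force: 61.7
```

Expected stop in about 2–4 mm; continue in 1 mm steps.

Emit:
drive_tool --rows '[[[0, 0, 0], [-0.01, -0.1, 0], 2.0], [[0, 0, 0], [-0.01, -0.05, 0], 2.0], [[0, 0, 0], [0, 0, 0], 2.0]]'

```text
clock: 11.25
position: [0.6715, -0.0439, 0.0778]
ee_rot: [0.0, 0.754, 0.657, 0.0]
contact_force: [-0.1, 1.0, -4.2]
width: 0.0311
gripper_force: 61.7
```

Emit:
drive_tool --rows '[[[0, 0, 0], [-0.01, -0.05, 0], 2.0], [[0, 0, 0], [-0.01, -0.05, 0], 2.0], [[0, 0, 0], [0, 0, 0], 2.0]]'

```text
clock: 11.62
position: [0.6712, -0.0449, 0.0778]
ee_rot: [-0.0, 0.754, 0.657, 0.0]
contact_force: [-0.2, -0.2, -4.1]
width: 0.0313
gripper_force: 61.7
```

Emit:
drive_tool --rows '[[[0, 0, 0], [-0.01, -0.05, 0], 2.0], [[0, 0, 0], [-0.01, -0.05, 0], 2.0], [[0, 0, 0], [0, 0, 0], 2.0]]'

```text
clock: 12.0
position: [0.6712, -0.0457, 0.0778]
ee_rot: [-0.0, 0.754, 0.657, 0.0]
contact_force: [0.4, 0.9, -4.1]
width: 0.0313
gripper_force: 61.6
```

Emit:
drive_tool --rows '[[[0, 0, 0], [-0.01, -0.05, 0], 2.0], [[0, 0, 0], [-0.01, -0.05, 0], 2.0], [[0, 0, 0], [0, 0, 0], 2.0]]'

```text
clock: 12.38
position: [0.6711, -0.0458, 0.078]
ee_rot: [-0.0, 0.754, 0.657, 0.001]
contact_force: [1.1, 4.8, -3.1]
width: 0.0314
gripper_force: 61.6
```

Emit:
drive_tool --rows '[[[0, 0, 0], [-0.01, -0.05, 0], 2.0], [[0, 0, 0], [0, -0.05, 0], 2.0], [[0, 0, 0], [0, 0, 0], 2.0]]'

```text
clock: 12.75
position: [0.6711, -0.0459, 0.0781]
ee_rot: [-0.001, 0.754, 0.657, 0.001]
contact_force: [1.5, 7.3, -3.0]
width: 0.0313
gripper_force: 61.7
```

Emit:
drive_tool --rows '[[[0, 0, 0], [-0.01, -0.05, 0], 2.0], [[0, 0, 0], [-0.01, -0.05, 0], 2.0], [[0, 0, 0], [0, 0, 0], 2.0]]'

```text
clock: 13.12
position: [0.6711, -0.046, 0.0781]
ee_rot: [-0.001, 0.754, 0.657, 0.002]
contact_force: [2.1, 10.0, -2.9]
width: 0.0315
gripper_force: 61.7
```

Emit:
drive_tool --rows '[[[0, 0, 0], [0.02, 0.12, -0.03], 2.0], [[0, 0, 0], [0, 0, 0], 2.0], [[0, 0, 0], [0, 0, 0], 2.0]]'

```text
clock: 13.5
position: [0.6711, -0.0459, 0.078]
ee_rot: [-0.001, 0.754, 0.657, 0.001]
contact_force: [-0.1, 6.5, -1.9]
width: 0.0315
gripper_force: 61.9
```

```bash
python3 -c "
from h import *
s=manip.get_state();print(s['position'],s['contact_force'],s['moment'],s['ee_rot'])"
```

```text
[ 0.67112976 -0.04591748  0.07801334] [-0.10527283  6.52461432 -1.92799795] [ 1.16317675 -0.11308496 -0.02799312] [-6.40519940e-04  7.53636889e-01  6.57289442e-01  1.27201941e-03]
```

Emit:
drive_tool --rows '[[[0, 0, 0], [0, 0.05, 0], 3.5], [[0, 0, 0], [0, 0, 0], 4.2], [[0, 0, 0], [0, 0, 0], 5.0], [[0, 0, 0], [0, 0, 0], 5.0], [[0, 0, 0], [0, 0, 3.0], 5.0], [[0, 0, 0], [0, 0, 5.0], 5.0], [[0, 0, 0], [0, 0, 5.0], 5.0], [[0, 0, 0], [0, 0, 0], 5.0]]'

```text
clock: 14.5
position: [0.6735, -0.0478, 0.2131]
ee_rot: [0.004, 0.754, 0.657, 0.003]
contact_force: [0.8, 0.1, 0.2]
width: 0.0502
gripper_force: 0.0
```

```bash
python3 - <<'E'
from h import *
s=manip.get_state();print(s['clock'],s['position'],s['contact_force'],s['moment'],s['ee_rot'],s['qpos'])
from scipy.spatial.transform import Rotation as R
q=s['ee_rot'];R0=R.from_quat([q[1],q[2],q[3],q[0]])
th=-.136;n=np.array([np.cos(th),np.sin(th),0]);d=np.array([-np.sin(th),np.cos(th),0])
O=.6718*n+.0306*d;print('O',O)
kp=O-.0496*n-.034*d+[0,0,.0815];ax=(n-[0,0,1])/2**.5
print('knob',kp,'axis in',ax)
# target: tool z = ax, tool y: angle a; a half: compute for j6=-2.2
for j6 in (-2.2,-1.57):
  # start with tool z=ax, tool y as j6=0: radial-plane -> tool x in vertical plane; at tool-down j6=0 tool y along azimuth? y angle=j1-j6 => y along radial
  y0=np.array([n[0],n[1],1])/2**.5   # radial tilted up
  Rt0=R.from_matrix(np.c_[np.cross(y0,ax),y0,ax])
  Rt=R.from_rotvec(ax*j6)*Rt0
  rv=(Rt*R0.inv()).as_rotvec();print(j6,'rotvec',rv,np.linalg.norm(rv))
print('TCP target grip',kp+ax*(.008-.004),'standoff 6cm',kp+ax*(.004-.06))
save('top','top3.png');save('side','side3.png')
E
```

```text
14.5 [ 0.67354113 -0.04782987  0.21311479] [0.77222894 0.13163818 0.19649535] [-0.02505389  0.00570366  0.00439449] [0.00428644 0.75354017 0.65737963 0.00329668] [-1.73716760e-01  4.36830325e-01  1.32877898e+00 -2.66446406e-04
  1.36517133e+00 -3.75652237e-02]
O [ 0.66974555 -0.06076597  0.        ]
knob [ 0.61599378 -0.08772719  0.0815    ] axis in [ 0.70057753 -0.09587035 -0.70710678]
-2.2 rotvec [-0.91573413 -0.3073469   2.05925083] 2.2745428322017083
-1.57 rotvec [-0.69710884 -0.51546919  1.47750284] 1.7130919052963949
TCP target grip [ 0.61879609 -0.08811067  0.07867157] standoff 6cm [ 0.57676144 -0.08235845  0.12109798]
```

Emit:
drive_tool --rows '[[[-0.07, -0.024, 0.158], [-1.2, -0.43, 0], 5.0], [[-0.07, -0.024, 0.158], [-1.2, -0.43, 0], 5.0], [[-0.07, -0.024, 0.158], [-1.2, -0.43, 0], 5.0], [[-0.07, -0.024, 0.158], [-1.2, -0.43, 0], 5.0], [[-0.07, -0.024, 0.158], [-1.2, -0.43, 0], 5.0], [[-0.07, -0.024, 0.158], [-1.2, -0.43, 0], 5.0], [[-0.07, -0.024, 0.158], [-1.2, -0.43, 0], 5.0], [[-0.07, -0.024, 0.158], [-1.2, -0.43, 0], 5.0]]'

```text
clock: 15.6
position: [0.573, -0.0811, 0.2052]
ee_rot: [0.251, 0.192, 0.943, -0.103]
contact_force: [0.6, -0.0, 0.0]
width: 0.0502
gripper_force: 0.0
```

Emit:
drive_tool --rows '[[[-0.07, -0.024, 0.158], [0, 0, -1.8], 5.0], [[-0.07, -0.024, 0.158], [0, 0, -1.8], 5.0], [[-0.07, -0.024, 0.158], [0, 0, -1.8], 5.0], [[-0.07, -0.024, 0.158], [0, 0, -1.8], 5.0], [[-0.07, -0.024, 0.158], [0, 0, -1.8], 5.0], [[0, 0, 0], [0, 0, 0], 5.0], [[0, 0, 0], [0, 0, 0], 5.0]]'

```text
clock: 16.48
position: [0.5704, -0.0814, 0.1501]
ee_rot: [0.313, -0.094, 0.936, -0.128]
contact_force: [0.9, 0.2, 0.1]
width: 0.0501
gripper_force: 0.0
```

```bash
cat >> h.py <<'E'
from scipy.spatial.transform import Rotation as R
kp=np.array([.61599,-.08773,.0815]);ax=np.array([.70058,-.09587,-.70711])
E
python3 - <<'E'
from h import *
s=manip.get_state();print(s['clock'],s['position'],s['contact_force'],s['moment'],s['qpos'])
q=s['ee_rot'];R0=R.from_quat([q[1],q[2],q[3],q[0]]);zt=R0.as_matrix()[:,2]
print('tool z',zt,'tilt fix rotvec',np.cross(zt,ax))
print('shift to 6cm standoff',(kp-ax*.056-s['position'])*100)
im,c=save('wrist','w3.png')
print('face, inner',proj(c,[kp-ax*.008,kp+ax*.012,kp]))
t,_=load('top3.png')
o=cv2.resize(t[135:205,305:455],(560,261),interpolation=cv2.INTER_CUBIC);o=np.vstack([o,cv2.resize(im,(400,300)) if 0 else np.pad(cv2.resize(im,(440,330)),((0,0),(0,120),(0,0)))])
cv2.imwrite('pics/m3.png',o[:,:,::-1])
E
```

```text
16.475 [ 0.5704349  -0.08137322  0.1501387 ] [0.87567213 0.23928498 0.09667528] [0.07812687 0.29439294 0.02626897] [-0.24622628  0.14199706  2.20195751 -0.23820477  0.11146043 -1.79057397]
tool z [ 0.61020523 -0.18042226 -0.77142556] tilt fix rotvec [ 0.05362182 -0.1089631   0.06789985]
shift to 6cm standoff [ 0.63226234 -0.09880607 -2.90405392]
face, inner [[295.4613878  211.72695564]
 [295.65776207 207.3826431 ]
 [295.54412934 209.89649622]]
```

View pics/m3.png

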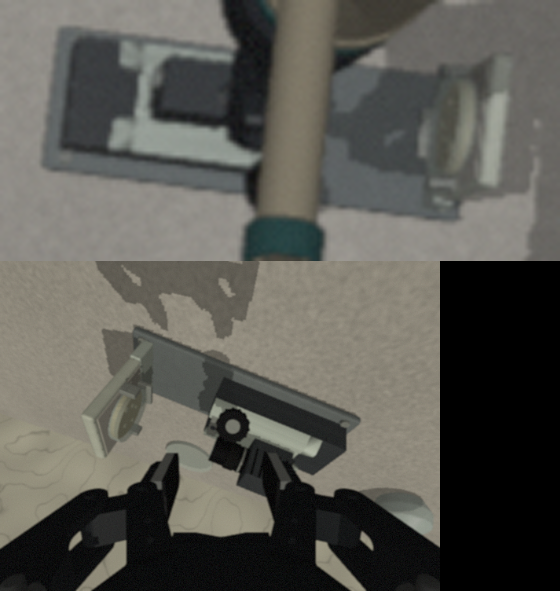

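```bash
cat > fk.py <<'E'
import numpy as np
from scipy.optimize import least_squares
D=np.array([[.2765,1.506,1.3607,.5745,.2415],[.2664,1.596,1.2806,.5556,.2119],[.4955,1.365,1.2826,.6887,.1591],[.4368,1.3288,1.3652,.6752,.2131],[.142,2.202,.1112*.97,.5762,.1501]])
def fk(p,q):
    a,L1,L2,L6,h,off=p;f=q[0]+q[1];ph=f+q[2]
    return np.array([a+L1*np.sin(q[0])+L2*np.sin(f)+off*np.cos(f)+L6*np.sin(ph),h+L1*np.cos(q[0])+L2*np.cos(f)-off*np.sin(f)+L6*np.cos(ph)])
def res(p): return np.r_[np.concatenate([fk(p,d[:3])-d[3:] for d in D])*1000, (p-[0,.43,.4,.25,.3,0])*np.array([20,1,1,1,1,20])]
r=least_squares(res,[0,.43,.4,.25,.3,0]);P=r.x
if __name__=='__main__':
    print(P.round(4),np.abs(r.fun[:10]).max())
    for ph in (2.3562,):
      for b in (0,.03,.06):
        rr=.6249-b*.7071;zz=.0787+b*.7071
        for g in ([.2,2.,.15],[.3,1.9,-.2]):
          s=least_squares(lambda q:np.r_[(fk(P,q)-[rr,zz])*100,q.sum()-ph],g);print(b,s.x.round(3),s.cost)
E
python3 fk.py
```

```text
[0.0078 0.6267 0.4179 0.3488 0.1329 0.0591] 0.2624823622099648
0 [ 0.359  2.278 -0.281] 8.5703882525232e-29
0 [ 0.359  2.278 -0.281] 3.631364021301466e-28
0.03 [ 0.291  2.297 -0.232] 7.097653428643e-21
0.03 [ 0.291  2.297 -0.232] 7.435075661466257e-28
0.06 [ 0.221  2.311 -0.176] 5.180012032746065e-23
0.06 [ 0.221  2.311 -0.176] 1.5802486305290597e-28
```

```bash
cat > plan.py <<'E'
from h import *
from fk import fk,P
from scipy.optimize import least_squares
def FK(q):
    r,z=fk(P,[q[1],q[2],0]); a,L1,L2,L6,h,off=P; f=q[1]+q[2]
    r-=L6*np.sin(f);z-=L6*np.cos(f)
    Rm=R.from_euler('z',q[0])*R.from_euler('y',f)*R.from_euler('z',q[3])*R.from_euler('y',q[4])*R.from_euler('z',q[5])*R.from_euler('z',np.pi/2)
    p=np.array([r*np.cos(q[0]),r*np.sin(q[0]),z])+Rm.apply([0,0,L6])
    return p,Rm
def tool(s): q=s['ee_rot'];return R.from_quat([q[1],q[2],q[3],q[0]])
def ik(p,Rm,g):
    f=lambda q:np.r_[(FK(q)[0]-p)*10,(FK(q)[1]*Rm.inv()).as_rotvec()]
    return least_squares(f,g)
def rows(path):
    out=[]
    for a,b in zip(path[:-1],path[1:]):
        pa,Ra=FK(a);pb,Rb=FK(b);out.append(((Rb*Ra.inv()).as_rotvec().round(3).tolist(),((pb-pa)*100).round(2).tolist()))
    return out
E
python3 - <<'E'
from plan import *
s=manip.get_state();q0=s['qpos'];p,Rm=FK(q0)
print('fk err',p-s['position'],(Rm*tool(s).inv()).as_rotvec(),(Rm*tool(s).inv()).magnitude())
pg=kp+ax*.004-ax*.08
g=np.array([-.14,.2,2.31,np.pi,.2,-2.2])
# goal: tool z = ax, j6 fixed -2.2
sol=least_squares(lambda q:np.r_[(FK(np.r_[q,-2.2])[0]-pg)*10,np.cross(FK(np.r_[q,-2.2])[1].as_matrix()[:,2],ax)],g[:5])
qg=np.r_[sol.x,-2.2];print('goal',qg.round(3),sol.cost, FK(qg)[1].as_matrix()[:,2])
N=22;t=np.linspace(0,1,N+1);path=[q0+(qg-q0)*u+np.array([0,-.05,0,0,.25,0])*np.sin(np.pi*u)**.6 for u in t]
for i,r in enumerate(rows(path)): print(i,r, FK(path[i+1])[0].round(3))
E
```

```text
fk err [-1.39890985e-02 -6.79158020e-02 -9.33502799e-05] [ 1.38777878e-17  4.82253126e-16 -5.82867088e-16] 7.566338037857271e-16
goal [-0.147  0.173  2.318  3.086  0.135 -2.2  ] 2.6306277110385255e-30 [ 0.70057722 -0.09586962 -0.70710719]
0 ([0.103, 0.046, -0.095], [-2.35, 1.2, -1.19]) [ 0.533 -0.137  0.138]
1 ([0.105, 0.015, -0.085], [-1.14, 1.65, -0.7]) [ 0.522 -0.121  0.131]
2 ([0.107, 0.007, -0.081], [-0.72, 1.88, -0.44]) [ 0.515 -0.102  0.127]
3 ([0.108, 0.001, -0.079], [-0.38, 2.0, -0.19]) [ 0.511 -0.082  0.125]
4 ([0.108, -0.004, -0.078], [-0.07, 2.02, 0.07]) [ 0.51  -0.062  0.126]
5 ([0.107, -0.008, -0.077], [0.22, 1.94, 0.32]) [ 0.512 -0.042  0.129]
6 ([0.106, -0.012, -0.078], [0.47, 1.79, 0.54]) [ 0.517 -0.024  0.134]
7 ([0.104, -0.015, -0.08], [0.69, 1.55, 0.74]) [ 0.524 -0.009  0.142]
8 ([0.101, -0.017, -0.082], [0.86, 1.26, 0.89]) [0.533 0.004 0.151]
9 ([0.098, -0.019, -0.085], [0.99, 0.92, 0.98]) [0.542 0.013 0.161]
10 ([0.095, -0.019, -0.088], [1.06, 0.55, 1.02]) [0.553 0.018 0.171]
11 ([0.092, -0.018, -0.091], [1.07, 0.16, 0.99]) [0.564 0.02  0.181]
12 ([0.088, -0.016, -0.095], [1.03, -0.21, 0.9]) [0.574 0.018 0.19 ]
13 ([0.085, -0.013, -0.098], [0.93, -0.57, 0.74]) [0.583 0.012 0.197]
14 ([0.082, -0.008, -0.101], [0.78, -0.88, 0.53]) [0.591 0.003 0.202]
15 ([0.08, -0.003, -0.104], [0.59, -1.13, 0.27]) [ 0.597 -0.008  0.205]
16 ([0.078, 0.003, -0.106], [0.35, -1.31, -0.04]) [ 0.601 -0.021  0.205]
17 ([0.077, 0.009, -0.108], [0.07, -1.41, -0.37]) [ 0.601 -0.035  0.201]
18 ([0.077, 0.017, -0.108], [-0.23, -1.42, -0.73]) [ 0.599 -0.049  0.194]
19 ([0.077, 0.026, -0.109], [-0.57, -1.32, -1.13]) [ 0.593 -0.063  0.182]
20 ([0.079, 0.038, -0.108], [-0.97, -1.11, -1.61]) [ 0.584 -0.074  0.166]
21 ([0.085, 0.086, -0.108], [-2.09, -0.68, -3.1]) [ 0.563 -0.08   0.135]
```

```bash
cat > plan.py <<'E'
from h import *
from scipy.optimize import least_squares
# q, position
DAT=[([1.068,.276534,1.506008,0,1.360719,-.121],[.214013,.533195,.241524]),([.430925,.266384,1.596026,.00093,1.280608,-.207875],[.471704,.293593,.211875]),
([.0219855,.49551,1.364985,.00045,1.282622,.151657],[.683475,.084599,.159088]),([-.1737168,.43683,1.328779,-.00027,1.365171,-.037565],[.673541,-.04783,.213115]),
([-.24622628,.14199706,2.20195751,-.23820477,.11146043,-1.79057397],[.5704349,-.08137322,.1501387])]
def FK(q,P=None):
    a,L1,L2,L6,h,off,l1,l2=PP if P is None else P; f=q[1]+q[2];rz=lambda t:R.from_euler('z',t)
    R1=rz(q[0]);R3=R1*R.from_euler('y',f);R4=R3*rz(q[3]);R5=R4*R.from_euler('y',q[4]);Rm=R5*rz(q[5])*rz(np.pi/2)
    p=np.array([0,0,h])+R1.apply([a+L1*np.sin(q[1]),l1,L1*np.cos(q[1])])+R3.apply([off,0,L2])+R4.apply([0,l2,0])+R5.apply([0,0,L6])
    return p,Rm
n0=np.array([0,.6,.42,.3,.15,0.05,.0695,0])
PP=n0
fit=least_squares(lambda P:np.r_[np.concatenate([FK(q,P)[0]-p for q,p in DAT])*1000,(P-n0)*np.array([20,1,1,1,1,5,1,1])],n0);PP=fit.x
def tool(s): q=s['ee_rot'];return R.from_quat([q[1],q[2],q[3],q[0]])
def goal(pg,j6,g=(-.25,.2,2.31,np.pi,.2)):
    sol=least_squares(lambda q:np.r_[(FK(np.r_[q,j6])[0]-pg)*10,np.cross(FK(np.r_[q,j6])[1].as_matrix()[:,2],ax)],g);return np.r_[sol.x,j6],sol.cost
def rows(path):
    out=[]
    for a,b in zip(path[:-1],path[1:]):
        pa,Ra=FK(a);pb,Rb=FK(b);out.append(((Rb*Ra.inv()).as_rotvec().round(3).tolist(),((pb-pa)*100).round(2).tolist()))
    return out
E
cat > go.py <<'E'
from plan import *
import sys
print(PP.round(4),np.abs(fit.fun[:15]).max())
s=manip.get_state();q0=s['qpos'];p,Rm=FK(q0);print('err',(p-s['position'])*1000,q0.round(3))
b,N,j6,bump=float(sys.argv[1]),int(sys.argv[2]),float(sys.argv[3]),float(sys.argv[4])
qg,c=goal(kp+ax*.004-ax*b,j6);print('goal',qg.round(3),c,'at knob',goal(kp+ax*.004,j6)[0].round(3))
t=np.linspace(0,1,N+1);path=[q0+(qg-q0)*u+np.array([0,-.05,0,0,1,0])*np.r_[1,bump/.25,1,1,bump,1]*np.sin(np.pi*u)**.8 for u in t]
for i,r in enumerate(rows(path)): print(i,r, FK(path[i+1])[0].round(3),path[i+1][3:5].round(2))
E
python3 go.py .1 22 -2.2 .25
```

```text
[0.     0.6297 0.4211 0.3535 0.1368 0.0604 0.0694 0.    ] 0.004692708198916762
err [ 0.00053395  0.00147115 -0.00039189] [-0.246  0.142  2.202 -0.238  0.111 -1.791]
goal [-0.377  0.118  2.332  2.002  0.187 -2.2  ] 1.041254024432959e-30 at knob [-0.331  0.356  2.285  2.671  0.307 -2.2  ]
0 ([0.065, 0.035, -0.07], [-1.93, 0.28, -0.89]) [ 0.551 -0.079  0.142] [-0.14  0.17]
1 ([0.068, 0.023, -0.064], [-1.46, 0.61, -0.69]) [ 0.537 -0.072  0.135] [-0.03  0.21]
2 ([0.071, 0.017, -0.06], [-1.21, 0.86, -0.56]) [ 0.525 -0.064  0.129] [0.07 0.25]
3 ([0.072, 0.012, -0.058], [-0.98, 1.04, -0.42]) [ 0.515 -0.053  0.125] [0.17 0.28]
4 ([0.073, 0.007, -0.056], [-0.74, 1.17, -0.27]) [ 0.507 -0.042  0.122] [0.27 0.31]
5 ([0.074, 0.002, -0.054], [-0.5, 1.23, -0.11]) [ 0.503 -0.03   0.121] [0.37 0.33]
6 ([0.073, -0.003, -0.054], [-0.25, 1.22, 0.04]) [ 0.5   -0.017  0.122] [0.47 0.35]
7 ([0.072, -0.007, -0.054], [-0.02, 1.16, 0.19]) [ 0.5   -0.006  0.123] [0.58 0.37]
8 ([0.07, -0.011, -0.055], [0.19, 1.04, 0.32]) [0.502 0.005 0.127] [0.68 0.38]
9 ([0.068, -0.015, -0.056], [0.38, 0.87, 0.43]) [0.505 0.013
[... 309 characters left out ...]
) [0.532 0.024 0.154] [1.19 0.39]
14 ([0.05, -0.02, -0.072], [0.75, -0.45, 0.52]) [0.54  0.019 0.159] [1.29 0.38]
15 ([0.046, -0.018, -0.076], [0.69, -0.74, 0.43]) [0.546 0.012 0.163] [1.39 0.37]
16 ([0.043, -0.015, -0.079], [0.58, -1.0, 0.31]) [0.552 0.002 0.166] [1.49 0.35]
17 ([0.04, -0.011, -0.083], [0.43, -1.23, 0.15]) [ 0.557 -0.011  0.168] [1.59 0.33]
18 ([0.037, -0.007, -0.086], [0.24, -1.43, -0.04]) [ 0.559 -0.025  0.167] [1.7 0.3]
19 ([0.035, -0.001, -0.089], [0.01, -1.59, -0.25]) [ 0.559 -0.041  0.165] [1.8  0.27]
20 ([0.033, 0.006, -0.092], [-0.28, -1.73, -0.51]) [ 0.556 -0.058  0.16 ] [1.9  0.24]
21 ([0.028, 0.021, -0.1], [-0.77, -2.04, -1.02]) [ 0.549 -0.079  0.149] [2.   0.19]
```

```bash
python3 go.py .1 15 -2.2 .25 | tail -15
```

```text
0 ([0.097, 0.046, -0.1], [-2.64, 0.53, -1.22]) [ 0.544 -0.076  0.138] [-0.09  0.19]
1 ([0.103, 0.027, -0.09], [-1.89, 1.15, -0.88]) [ 0.525 -0.065  0.129] [0.06 0.24]
2 ([0.106, 0.017, -0.084], [-1.38, 1.56, -0.58]) [ 0.512 -0.049  0.124] [0.21 0.29]
3 ([0.108, 0.006, -0.08], [-0.86, 1.77, -0.25]) [ 0.503 -0.031  0.121] [0.36 0.33]
4 ([0.107, -0.004, -0.079], [-0.34, 1.78, 0.08]) [ 0.5   -0.013  0.122] [0.51 0.36]
5 ([0.104, -0.014, -0.08], [0.14, 1.61, 0.39]) [0.501 0.003 0.126] [0.66 0.38]
6 ([0.099, -0.022, -0.083], [0.56, 1.26, 0.64]) [0.507 0.015 0.132] [0.81 0.4 ]
7 ([0.092, -0.027, -0.088], [0.87, 0.78, 0.8]) [0.515 0.023 0.14 ] [0.96 0.4 ]
8 ([0.084, -0.03, -0.095], [1.06, 0.2, 0.87]) [0.526 0.025 0.149] [1.11 0.4 ]
9 ([0.076, -0.03, -0.102], [1.11, -0.42, 0.81]) [0.537 0.021 0.157] [1.26 0.38]
10 ([0.068, -0.027, -0.11], [1.02, -1.04, 0.64]) [0.547 0.01  0.163] [1.4  0.36]
11 ([0.061, -0.02, -0.118], [0.78, -1.59, 0.37]) [ 0.555 -0.005  0.167] [1.55 0.34]
12 ([0.055, -0.011, -0.125], [0.4, -2.05, -0.01]) [ 0.559 -0.026  0.167] [1.7 0.3]
13 ([0.051, 0.001, -0.132], [-0.11, -2.39, -0.48]) [ 0.558 -0.05   0.162] [1.85 0.25]
14 ([0.042, 0.025, -0.144], [-0.94, -2.86, -1.29]) [ 0.549 -0.079  0.149] [2.   0.19]
```

Emit:
drive_tool --rows '[[[0.097, 0.046, -0.1], [-2.64, 0.53, -1.22], 5.0], [[0.103, 0.027, -0.09], [-1.89, 1.15, -0.88], 5.0], [[0.106, 0.017, -0.084], [-1.38, 1.56, -0.58], 5.0], [[0.108, 0.006, -0.08], [-0.86, 1.77, -0.25], 5.0], [[0.107, -0.004, -0.079], [-0.34, 1.78, 0.08], 5.0], [[0.104, -0.014, -0.08], [0.14, 1.61, 0.39], 5.0], [[0.099, -0.022, -0.083], [0.56, 1.26, 0.64], 5.0], [[0.092, -0.027, -0.088], [0.87, 0.78, 0.8], 5.0]]'

```text
clock: 17.52
position: [0.5154, 0.0234, 0.1409]
ee_rot: [0.255, 0.329, 0.892, 0.177]
contact_force: [0.1, 0.5, 0.3]
width: 0.0501
gripper_force: 0.0
```

```bash
python3 go.py .1 8 -2.2 .12
```

```text
[0.     0.6297 0.4211 0.3535 0.1368 0.0604 0.0694 0.    ] 0.004692708198916762
err [ 0.02174054 -0.02105986  0.02683414] [-0.314  0.078  2.27   0.952  0.4   -1.999]
goal [-0.377  0.118  2.332  2.002  0.187 -2.2  ] 1.041254024432959e-30 at knob [-0.331  0.356  2.285  2.671  0.307 -2.2  ]
0 ([0.096, -0.023, -0.062], [0.57, 1.28, 1.03]) [0.521 0.036 0.151] [1.08 0.43]
1 ([0.081, -0.028, -0.076], [0.94, 0.39, 1.03]) [0.531 0.04  0.162] [1.21 0.44]
2 ([0.07, -0.028, -0.086], [1.07, -0.35, 0.92]) [0.541 0.037 0.171] [1.35 0.43]
3 ([0.059, -0.023, -0.098], [1.02, -1.11, 0.65]) [0.552 0.025 0.177] [1.48 0.41]
4 ([0.048, -0.014, -0.109], [0.79, -1.84, 0.22]) [0.559 0.007 0.179] [1.61 0.38]
5 ([0.039, -0.0, -0.12], [0.36, -2.45, -0.32]) [ 0.563 -0.018  0.176] [1.74 0.33]
6 ([0.033, 0.016, -0.129], [-0.26, -2.87, -0.93]) [ 0.56  -0.046  0.167] [1.87 0.27]
7 ([0.026, 0.041, -0.14], [-1.18, -3.23, -1.75]) [ 0.549 -0.079  0.149] [2.   0.19]
```

Following the planned joint path exactly; continue with the original rows.

Emit:
drive_tool --rows '[[[0.084, -0.03, -0.095], [1.06, 0.2, 0.87], 5.0], [[0.076, -0.03, -0.102], [1.11, -0.42, 0.81], 5.0], [[0.068, -0.027, -0.11], [1.02, -1.04, 0.64], 5.0], [[0.061, -0.02, -0.118], [0.78, -1.59, 0.37], 5.0], [[0.055, -0.011, -0.125], [0.4, -2.05, 0], 5.0], [[0.051, 0.001, -0.132], [-0.11, -2.39, -0.48], 5.0], [[0.042, 0.025, -0.144], [-0.94, -2.86, -1.29], 5.0], [[0, 0, 0], [0, 0, 0], 5.0]]'

```text
clock: 18.52
position: [0.5484, -0.0784, 0.1493]
ee_rot: [0.29, 0.691, 0.614, 0.248]
contact_force: [-0.5, 1.1, 0.8]
width: 0.0499
gripper_force: 0.0
```

```bash
cat > st.py <<'E'
from plan import *
s=manip.get_state();zt=tool(s).as_matrix()[:,2]
print(s['clock'],s['qpos'].round(3),'tilt',np.cross(zt,ax).round(4),'off grip(cm)',((kp+ax*.004-s['position'])*100).round(2),'along',((kp+ax*.004-s['position'])@ax*100).round(2),'F',s['contact_force'].round(2),'M.ax',(s['moment']@ax).round(4),s['moment'].round(3),'w',s['width'])
E
python3 st.py; python3 - <<'E'
from h import *
im,c=save('wrist','w4.png');print(proj(c,[kp-ax*.008,kp+ax*.012]))
cv2.imwrite('pics/w4c.png',cv2.resize(im[120:320,160:420],None,fx=2,fy=2)[:,:,::-1])
E
```

```text
18.525 [-0.375  0.117  2.331  1.991  0.182 -2.188] tilt [ 0.0007 -0.0023  0.001 ] off grip(cm) [ 7.04 -0.97 -7.07] along 10.02 F [-0.49  1.08  0.79] M.ax 0.0228 [ 0.063  0.321 -0.014] w 0.049913662103073825
[[281.82395363 213.13149817]
 [281.78185643 205.67487934]]
```

View pics/w4c.png

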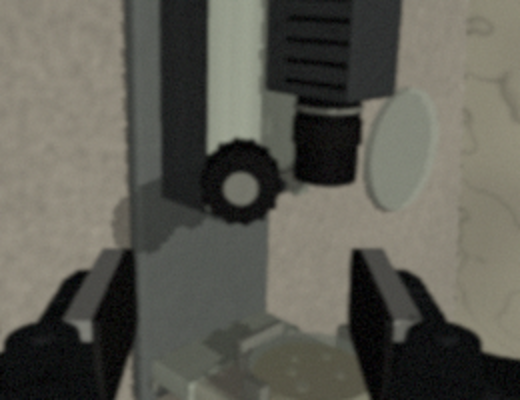

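Emit:
drive_tool --rows '[[[0.074, -0.01, -0.074], [1.73, -0.24, -1.87], 5.0], [[0.074, -0.01, -0.074], [1.8, -0.25, -1.8], 5.0], [[0.074, -0.01, -0.074], [1.8, -0.25, -1.8], 5.0], [[0.074, -0.01, -0.074], [0.8, -0.1, -0.8], 5.0], [[0.074, -0.01, -0.074], [0.8, -0.1, -0.8], 5.0], [[0.074, -0.01, -0.074], [0, 0, 0], 5.0], [[0, 0, 0], [0, 0, 0], 5.0]]'

```text
clock: 19.45
position: [0.6183, -0.0872, 0.0803]
ee_rot: [0.199, 0.845, 0.373, 0.327]
contact_force: [-1.0, -0.2, -0.2]
width: 0.0496
gripper_force: 0.0
```

```bash
python3 st.py
```

```text
19.45 [-0.332  0.352  2.285  2.65   0.304 -2.204] tilt [-0.0024  0.0005 -0.0024] off grip(cm) [ 0.05 -0.09 -0.16] along 0.15 F [-0.98 -0.18 -0.2 ] M.ax -0.0522 [-0.011  0.349  0.015] w 0.04964365643832349
```

Emit:
drive_tool --rows '[[[0, 0, 0], [0, 0, 0], 4.0], [[0, 0, 0], [0, 0, 0], 3.0], [[0, 0, 0], [0, 0, 0], 2.0], [[0, 0, 0], [0, 0, 0], 1.5], [[0, 0, 0], [0, 0, 0], 1.5]]' --force 80

```text
clock: 20.08
position: [0.617, -0.0871, 0.0801]
ee_rot: [0.199, 0.846, 0.372, 0.327]
contact_force: [-5.2, 3.0, 5.2]
width: 0.0256
gripper_force: 78.3
```

```bash
cat > tq.py <<'E'
from plan import *
T=[];F=[]
for i in range(6):
    eyes.get_image('wrist');s=manip.get_state();zt=tool(s).as_matrix()[:,2];T.append([s['moment']@ax,s['effort'][5]]);F.append(np.r_[s['contact_force'],s['moment']])
T=np.array(T);print('clock',s['clock'],'M.ax %.4f sd %.4f  eff6 %.4f'%(T[:,0].mean(),T[:,0].std(),T[:,1].mean()),'F,M',np.mean(F,0).round(2),'j6',s['qpos'][5].round(4),'roll',(s['qpos'][3]*np.cos(s['qpos'][4])+s['qpos'][5]).round(4),'w',round(s['width'],4),'off',((kp+ax*.004-s['position'])*1000).round(1),'tilt',np.cross(zt,ax).round(4))
Y=tool(s).as_matrix()[:,1];b=np.array([ax[0],ax[1],0]);b=np.cross(ax,[0,0,1]);b/=np.linalg.norm(b);print('yaw about ax %.4f'%np.arctan2(Y@np.cross(ax,b),Y@b))
E
python3 tq.py
```

```text
clock 20.375 M.ax 0.0504 sd 0.0522  eff6 -0.0723 F,M [-4.43  3.27  4.17  0.43  0.38  0.31] j6 -2.2038 roll 0.3269 w 0.0253 off [ 1.8 -1.1 -1.4] tilt [-0.0021 -0.0008 -0.002 ]
yaw about ax -0.9631
```

Emit:
drive_tool --rows '[[[0.084, -0.0115, -0.085], [0, 0, 0], 1.5], [[0.084, -0.0115, -0.085], [0, 0, 0], 1.5], [[0.084, -0.0115, -0.085], [0, 0, 0], 1.5]]'

```text
clock: 20.75
position: [0.6172, -0.0874, 0.0803]
ee_rot: [0.137, 0.899, 0.213, 0.357]
contact_force: [-4.4, 0.7, 5.2]
width: 0.0255
gripper_force: 78.2
```

```bash
python3 tq.py
```

```text
clock 21.05 M.ax 0.1747 sd 0.0695  eff6 -0.0634 F,M [-4.73  2.33  4.65  0.4   0.32  0.1 ] j6 -1.846 roll 0.6871 w 0.0254 off [ 1.7 -0.7 -1.6] tilt [-0.0014  0.0002 -0.0015]
yaw about ax -0.6018
```

Emit:
drive_tool --rows '[[[0.084, -0.0115, -0.085], [0, 0, 0], 1.5], [[0.084, -0.0115, -0.085], [0, 0, 0], 1.5]]'

```text
clock: 21.3
position: [0.6172, -0.0876, 0.0804]
ee_rot: [0.093, 0.918, 0.103, 0.371]
contact_force: [-5.2, 0.8, 5.1]
width: 0.0256
gripper_force: 78.2
```

```bash
cat > rd.py <<'E'
from plan import *
for i in range(4):
    s=manip.get_state();Rt=tool(s);print(s['clock'],'Mtool',Rt.inv().apply(s['moment']).round(3),'Ftool',Rt.inv().apply(s['contact_force']).round(1),'eff',s['effort'][3:].round(3),'j6 %.4f qd6 %.3f'%(s['qpos'][5],s['qd'][5]))
    if i<3: eyes.get_image('wrist')
E
python3 rd.py
```

```text
21.3 Mtool [ 0.062 -0.334 -0.267] Ftool [-0.1 -0.2 -7.3] eff [ 0.572  3.751 -0.525] j6 -1.6055 qd6 0.941
21.35 Mtool [ 0.208 -0.339  0.091] Ftool [ 0.7 -0.6 -6.1] eff [0.423 3.684 0.29 ] j6 -1.6023 qd6 -0.157
21.4 Mtool [ 0.256 -0.295  0.153] Ftool [-0.1 -0.4 -6.4] eff [0.273 3.632 0.121] j6 -1.6071 qd6 -0.041
21.45 Mtool [ 0.223 -0.302  0.201] Ftool [-0.5 -0.7 -7.7] eff [ 0.253  3.625 -0.156] j6 -1.6080 qd6 -0.006
```

Emit:
drive_tool --rows '[[[0.084, -0.0115, -0.085], [0, 0, 0], 1.5], [[0.07, -0.01, -0.07], [0, 0, 0], 1.5], [[0.042, -0.006, -0.042], [0, 0, 0], 1.5], [[0.021, -0.003, -0.021], [0, 0, 0], 1.5], [[0.014, -0.002, -0.014], [0, 0, 0], 1.5], [[0.014, -0.002, -0.014], [0, 0, 0], 1.5], [[0.014, -0.002, -0.014], [0, 0, 0], 1.5], [[0.014, -0.002, -0.014], [0, 0, 0], 1.5]]'

```text
clock: 22.45
position: [0.6172, -0.0881, 0.0804]
ee_rot: [0.02, 0.92, -0.075, 0.383]
contact_force: [-6.3, -0.9, 4.4]
width: 0.0252
gripper_force: 78.3
```

```bash
python3 rd.py
```

```text
22.45 Mtool [-0.357 -0.261 -0.249] Ftool [-1.2  1.8 -7.4] eff [0.412 3.921 0.123] j6 -1.2208 qd6 0.156
22.5 Mtool [-0.35  -0.259 -0.144] Ftool [ 0.   0.4 -7.9] eff [0.348 3.901 0.215] j6 -1.2203 qd6 -0.022
22.55 Mtool [-0.226 -0.317 -0.121] Ftool [ 0.2  0.7 -7.5] eff [0.294 3.88  0.135] j6 -1.2209 qd6 -0.004
22.6 Mtool [-0.31  -0.326 -0.071] Ftool [-0.   2.  -7.5] eff [0.294 3.881 0.1  ] j6 -1.2210 qd6 -0.000
```

Emit:
drive_tool --rows '[[[0.056, -0.008, -0.056], [0, 0, 0], 1.5], [[0.07, -0.01, -0.07], [0, 0, 0], 1.5], [[0.07, -0.01, -0.07], [0, 0, 0], 1.5], [[0.042, -0.006, -0.042], [0, 0, 0], 1.5], [[0.021, -0.003, -0.021], [0, 0, 0], 1.5], [[0.014, -0.002, -0.014], [0, 0, 0], 1.5], [[0.014, -0.002, -0.014], [0, 0, 0], 1.5]]'

```text
clock: 23.48
position: [0.6171, -0.0885, 0.0803]
ee_rot: [-0.058, 0.886, -0.26, 0.38]
contact_force: [-6.7, -3.1, 6.2]
width: 0.0255
gripper_force: 78.3
```

```bash
sed -i 's/range(4)/range(1)/;s/i<3/0/' rd.py; python3 rd.py
```

```text
23.475 Mtool [-0.874 -0.011 -0.311] Ftool [ 1.7  3.6 -8.8] eff [0.2   4.211 0.127] j6 -0.8170 qd6 0.156
```

Emit:
drive_tool --rows '[[[0.056, -0.008, -0.056], [0, 0, 0], 1.5], [[0.07, -0.01, -0.07], [0, 0, 0], 1.5], [[0.07, -0.01, -0.07], [0, 0, 0], 1.5], [[0.042, -0.006, -0.042], [0, 0, 0], 1.5], [[0.021, -0.003, -0.021], [0, 0, 0], 1.5], [[0.014, -0.002, -0.014], [0, 0, 0], 1.5], [[0.014, -0.002, -0.014], [0, 0, 0], 1.5]]'

```text
clock: 24.35
position: [0.6168, -0.0889, 0.0801]
ee_rot: [-0.134, 0.814, -0.434, 0.362]
contact_force: [-6.6, -4.4, 5.3]
width: 0.0254
gripper_force: 78.4
```

```bash
python3 rd.py;python3 st.py
```

```text
24.35 Mtool [-1.044  0.486 -0.358] Ftool [ 3.7  3.8 -8. ] eff [0.06  4.531 0.174] j6 -0.4183 qd6 0.155
24.35 [-0.336  0.353  2.293  2.671  0.319 -0.418] tilt [ 0.0005  0.0066 -0.0004] off grip(cm) [ 0.2   0.08 -0.15] along 0.23 F [-6.6  -4.41  5.35] M.ax -0.3509 [-0.926  0.589 -0.501] w 0.025378125650631873
```

Emit:
drive_tool --rows '[[[0.035, -0.005, -0.035], [0, 0, 0], 1.5], [[0.035, -0.005, -0.035], [0, 0, 0], 1.5], [[0.021, -0.003, -0.021], [0, 0, 0], 1.5], [[0.014, -0.002, -0.014], [0, 0, 0], 1.5], [[0.014, -0.002, -0.014], [0, 0, 0], 1.5]]'

```text
clock: 24.98
position: [0.6167, -0.089, 0.08]
ee_rot: [-0.164, 0.774, -0.501, 0.35]
contact_force: [-6.6, -5.4, 6.0]
width: 0.0255
gripper_force: 78.4
```

```bash
python3 rd.py
```

```text
24.975 Mtool [-1.038  0.689 -0.352] Ftool [ 5.5  3.1 -8.4] eff [0.022 4.658 0.198] j6 -0.2541 qd6 0.153
```

Emit:
drive_tool --rows '[[[0.014, -0.002, -0.014], [0, 0, 0], 1.5], [[0.014, -0.002, -0.014], [0, 0, 0], 1.5]]'

```text
clock: 25.22
position: [0.6166, -0.089, 0.08]
ee_rot: [-0.171, 0.764, -0.517, 0.346]
contact_force: [-6.9, -6.4, 5.9]
width: 0.0256
gripper_force: 78.4
```

```bash
python3 rd.py
```

```text
25.225 Mtool [-0.946  0.667 -0.334] Ftool [ 6.3  3.5 -8.4] eff [0.014 4.686 0.202] j6 -0.2154 qd6 0.154
```

Emit:
drive_tool --rows '[[[0.014, -0.002, -0.014], [0, 0, 0], 1.5], [[0.014, -0.002, -0.014], [0, 0, 0], 1.5]]'

```text
clock: 25.48
position: [0.6166, -0.089, 0.0799]
ee_rot: [-0.178, 0.754, -0.532, 0.343]
contact_force: [-7.1, -5.4, 5.8]
width: 0.0252
gripper_force: 78.4
```

```bash
python3 rd.py
```

```text
25.475 Mtool [-0.98   0.762 -0.372] Ftool [ 5.5  3.2 -8.6] eff [0.008 4.714 0.208] j6 -0.1769 qd6 0.153
```

Emit:
drive_tool --rows '[[[0.035, -0.005, -0.035], [0, 0, 0], 1.5], [[0.042, -0.006, -0.042], [0, 0, 0], 1.5], [[0.035, -0.005, -0.035], [0, 0, 0], 1.5], [[0.021, -0.003, -0.021], [0, 0, 0], 1.5], [[0.014, -0.002, -0.014], [0, 0, 0], 1.5], [[0.014, -0.002, -0.014], [0, 0, 0], 1.5], [[0.014, -0.002, -0.014], [0, 0, 0], 1.5]]'

```text
clock: 26.35
position: [0.6164, -0.0891, 0.0797]
ee_rot: [-0.218, 0.682, -0.621, 0.319]
contact_force: [-6.3, -6.2, 5.6]
width: 0.0255
gripper_force: 78.4
```

```bash
python3 rd.py
```

```text
26.35 Mtool [-0.905  1.009 -0.341] Ftool [ 6.9  1.4 -7.8] eff [-0.015  4.874  0.241] j6 0.0637 qd6 0.151
```

Emit:
drive_tool --rows '[[[0.014, -0.002, -0.014], [0, 0, 0], 1.5], [[0.014, -0.002, -0.014], [0, 0, 0], 1.5]]'

```text
clock: 26.6
position: [0.6163, -0.0891, 0.0797]
ee_rot: [-0.225, 0.669, -0.635, 0.315]
contact_force: [-8.2, -5.4, 5.1]
width: 0.0253
gripper_force: 78.4
```

```bash
python3 rd.py
```

```text
26.6 Mtool [-0.855  1.02  -0.409] Ftool [ 6.1  2.7 -8.8] eff [-0.016  4.897  0.246] j6 0.1022 qd6 0.152
```

Emit:
drive_tool --rows '[[[0.014, -0.002, -0.014], [0, 0, 0], 1.5], [[0.014, -0.002, -0.014], [0, 0, 0], 1.5]]'

```text
clock: 26.85
position: [0.6163, -0.0891, 0.0796]
ee_rot: [-0.231, 0.656, -0.648, 0.31]
contact_force: [-6.8, -5.9, 4.9]
width: 0.0254
gripper_force: 78.4
```

```bash
python3 rd.py; python3 st.py
```

```text
26.85 Mtool [-0.753  1.08  -0.358] Ftool [ 6.6  1.7 -7.7] eff [-0.016  4.919  0.251] j6 0.1406 qd6 0.151
26.85 [-0.335  0.355  2.296  2.691  0.323  0.141] tilt [0.0028 0.0081 0.0017] off grip(cm) [ 0.25  0.1  -0.1 ] along 0.23 F [-6.82 -5.93  4.93] M.ax -0.347 [-0.993  0.727 -0.591] w 0.025418323321852183
```

Emit:
drive_tool --rows '[[[0.021, -0.003, -0.021], [0, 0, 0], 1.5], [[0.021, -0.003, -0.021], [0, 0, 0], 1.5], [[0.021, -0.003, -0.021], [0, 0, 0], 1.5], [[0.014, -0.002, -0.014], [0, 0, 0], 1.5], [[0.014, -0.002, -0.014], [0, 0, 0], 1.5], [[0.014, -0.002, -0.014], [0, 0, 0], 1.5]]'

```text
clock: 27.6
position: [0.6162, -0.0891, 0.0796]
ee_rot: [0.253, -0.606, 0.695, -0.292]
contact_force: [-7.0, -5.6, 4.7]
width: 0.0257
gripper_force: 78.4
```

```bash
python3 rd.py
```

```text
27.6 Mtool [-0.649  1.157 -0.391] Ftool [ 6.5  1.  -7.6] eff [-0.007  4.995  0.273] j6 0.2848 qd6 0.153
```

Emit:
drive_tool --rows '[[[0, 0, 0], [0, 0, 0], 1.5], [[0, 0, 0], [0, 0, 0], 1.5]]'

```text
clock: 27.85
position: [0.6162, -0.0891, 0.0795]
ee_rot: [0.253, -0.606, 0.695, -0.292]
contact_force: [-7.3, -6.2, 5.2]
width: 0.0253
gripper_force: 78.4
```

```bash
python3 rd.py; python3 - <<'E'
from h import *
im,c=save('side','side5.png')
a=cv2.resize(im[215:345,300:410],None,fx=4,fy=4,interpolation=cv2.INTER_CUBIC);cv2.imwrite('pics/cs5.png',a[:,:,::-1])
E
```

```text
27.85 Mtool [-0.643  1.17  -0.274] Ftool [ 7.2  0.8 -8.2] eff [-0.124  4.957  0.241] j6 0.2845 qd6 -0.001
```

View pics/cs5.png

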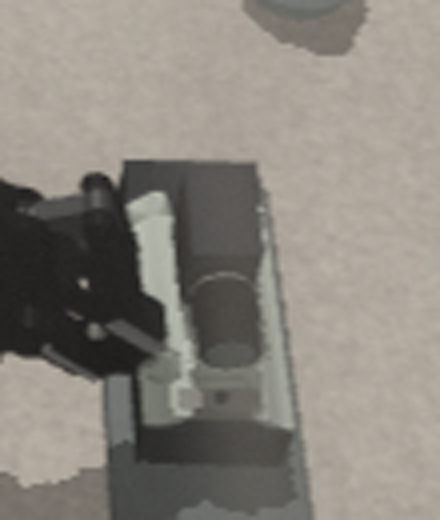

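Emit:
drive_tool --rows '[[[0, 0, 0], [0, 0, 0], 3.2], [[0, 0, 0], [0, 0, 0], 4.2], [[0, 0, 0], [0, 0, 0], 4.8], [[0, 0, 0], [0, 0, 0], 4.8], [[0, 0, 0], [-1.0, 0.14, 1.0], 4.8], [[0, 0, 0], [-2.0, 0.27, 2.0], 4.8], [[0, 0, 0], [-2.5, 0.34, 2.5], 4.8], [[0, 0, 0], [-2.5, 0.34, 2.5], 4.8]]'

```text
clock: 28.9
position: [0.5446, -0.0763, 0.1536]
ee_rot: [0.256, -0.607, 0.694, -0.292]
contact_force: [0.6, 0.6, 0.3]
width: 0.0482
gripper_force: 0.0
```

```bash
python3 - <<'E'
from h import *
s=manip.get_state();print(s['clock'],s['position'],s['contact_force'],s['qpos'].round(2))
im,c=save('side','side6.png');th=-.136
# home check: lens tip, foot nose/stop edge
w=lambda p:np.array([.66975+p[0]*np.cos(th)-p[1]*np.sin(th),-.06077+p[0]*np.sin(th)+p[1]*np.cos(th),p[2]])
for n,p in dict(stop=[0,-.045,.057],lenstip=[0,-.042,.081],rear_top=[0,.038,.103]).items(): print(n,((proj(c,w(p))-[300,215])*4).round())
a=cv2.resize(im[215:345,300:410],None,fx=4,fy=4,interpolation=cv2.INTER_CUBIC);cv2.imwrite('pics/cs6.png',a[:,:,::-1])
E
```

```text
28.9 [ 0.5445656  -0.076264    0.15360939] [0.60514872 0.58795379 0.26745001] [-0.38  0.11  2.34  2.02  0.2   0.93]
stop [[223. 387.]]
lenstip [[230. 354.]]
rear_top [[219. 171.]]
```

View pics/cs6.png

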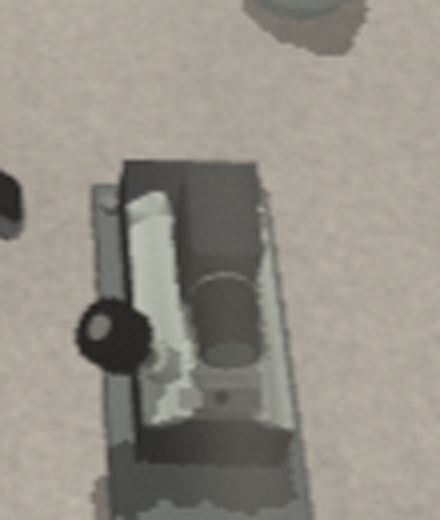

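The picture shows the camera seated in the channel: lens tip at about (230,355) as predicted for home, and the knob free of the gripper at (112,335). Handing in.

```bash
python3 -c "
from rig import job
print(job.sign_off())"
```

```text
the job is handed in; nothing more can be done
None
```

The camera is mounted lens towards the dish and home against the end stop (about 10 N of contact at most). The knob is tightened to an estimated 0.14 N m above running torque, inside the finger-tight range. The arm let go and drew clear, and I handed the job in at about 29 s.

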